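# Line up bottles and tin by height

### The job

Stand the three bottles and the white tin on the four cork coasters in order of height, one centred on each coaster: the tallest on the coaster next to the bench vice, then steadily lower, with the tin on the coaster farthest from the vice. Keep them upright, set each one down gently rather than letting it fall, and leave the glass beaker where it is.

Things in the scene. Friction and masses are not known exactly. Their poses are not given: they have to be found in the camera images.
- bottle_tall: brown reagent bottle with an orange-red screw cap, the tallest: 150 mm high, body 68 mm across, 420 g. Its origin is the centre of its underside, z up. Stands upright on the worktop at the start, loose; round, so its yaw does not matter. The cap (fixed, does not turn) is a cylinder 35 mm across from 136 to 150 mm above the underside, a good place to grip from above; below it the shoulder widens to the body.
- bottle_white: white bottle with a green screw cap, second tallest: 140 mm high, body 58 mm across, 200 g. Its origin is the centre of its underside, z up. Stands upright on the worktop at the start, loose; round, so its yaw does not matter. The cap (fixed) is 30 mm across, from 127 to 140 mm above the underside; below it the shoulder widens to the body.
- bottle_short: brown reagent bottle with a blue screw cap, third in height: 125 mm high, body 62 mm across, 300 g. Its origin is the centre of its underside, z up. Stands upright on the worktop at the start, loose; round, so its yaw does not matter. The cap (fixed) is 33 mm across, from 113 to 125 mm above the underside; below it the shoulder widens to the body.
- tin: low round white tin with a closed lid that bears a round green label (not the roll of white tape with a hole), the lowest: 27 mm high, 50 g. Its origin is the centre of its underside, z up. Stands upright on the worktop at the start, loose; round, so its yaw does not matter. The lid (fixed) is 56 mm across from 18 to 27 mm above the underside, the part below it 54 mm across.
- coaster_1: round cork coaster, 80 mm across and 3 mm thick, fixed to the worktop; origin at the centre of its underside. One of four alike in a straight row across in front of the robot, 100 mm from centre to centre, numbered 1 to 4 from the robot's left to its right (this one is the left end of the row).
- coaster_2: round cork coaster, 80 mm across and 3 mm thick, fixed to the worktop; origin at the centre of its underside. One of four alike in a straight row across in front of the robot, 100 mm from centre to centre, numbered 1 to 4 from the robot's left to its right.
- coaster_3: round cork coaster, 80 mm across and 3 mm thick, fixed to the worktop; origin at the centre of its underside. One of four alike in a straight row across in front of the robot, 100 mm from centre to centre, numbered 1 to 4 from the robot's left to its right.
- coaster_4: round cork coaster, 80 mm across and 3 mm thick, fixed to the worktop; origin at the centre of its underside. One of four alike in a straight row across in front of the robot, 100 mm from centre to centre, numbered 1 to 4 from the robot's left to its right (this one is the right end of the row).
- vice: small blue bench vice with a T-bar, 146 x 70 mm and 52 mm high, fixed to the worktop; origin at the centre of its underside. It stands just beyond one end of the row of coasters, 130 mm from the centre of the end coaster: beyond coaster 1 or beyond coaster 4.
- beaker: empty low glass beaker, 51 mm across and 66 mm high, loose, standing just beyond the other end of the row, 130 mm from the centre of the end coaster; origin at the centre of its underside. Not to be moved.
Things that resemble listed ones, but are neither listed nor needed, are in the scene too. Leave any yellow look-alike of the bottle_white alone.

How it is judged:
By the outcome, as a careful person would: the job done as asked, in the order asked, and still so for the second after the job is handed in, with the robot touching nothing.
It also fails if it takes over 106 s, if anything falls off the work surface, if the arm or the gripper's body presses on something with over 40 N, if the wrist force passes 120 N, or if a joint passes its speed limit or range.

### The arm

A 6-joint arm with a two-finger parallel gripper is mounted at the origin on a cart in front of the work surface, level with it; the furniture and walls round the work are solid. World frame = base frame: x ahead of the robot, y to its left, z up, the work surface at z = 0. Lengths are in mm, angles in rad, forces in N, time in s.
With the tool pointing down it reaches from about 325 to 875 mm from the base axis. Payload 4.4 kg.
Tool frame: the origin (TCP) lies on the centre line of the jaws, within the pads' length; the fingertips stand ahead of it and the grasp point (between the pads) lies 6 mm ahead of it (ctrl.tcp_to_tips is the z of the fingertips in the tool frame, in mm); z points along the fingers, y is the line along which they close (so a half turn about z gives the same grasp; the last joint's range is limited). The gripper opens to 85 mm and grips with 20 to 120 N. Pads are 22 mm wide; open, the fingers measure 114 mm over their backs; the gripper's body (76 mm by 85 mm) begins 54 mm behind the grasp point. The pads swing forward as they close: fully open they stand 13 mm farther back than shut.
Start: joints at [1.171, 0.207, 1.542, -0, 1.393, -0.15], TCP at [141.598, 557.295, 256.282] pointing down, gripper open.
Joint ranges: [-2.73, 2.73], [-0.86, 2.22], [0.23, 2.46], [-1.11, 4.25], [0.08, 2.63], [-2.82, 2.82]. Speed limits (rad/s): [2.79, 2.79, 3.14, 3.14, 3.14, 3.14].

### API

Orientations are given as a 3x3 rotation matrix whose columns are the frame's x, y, z axes.
In Python, from plant import ctrl, sensors, optics gives the robot as it stands. Calls block until the motion is done:
- ctrl.move_ptp(position, orientation): joint-space move of the TCP to a pose.
- ctrl.move_l(position, rot=None, vel=150, threshold=None): straight line of the TCP; rot=None keeps the orientation; vel is the mean speed in mm/s. With threshold (N) it stops when the force on the tool has changed by that much, and returns True; else False.
- ctrl.set_joints(angles): joint-space move.
- ctrl.gripper_to(opening, force=None): finger opening in mm; force is the grip in N (None keeps the last); returns when the fingers have stopped.
- ctrl.hold(seconds).
- ctrl.solve_ik(position, orientation): joint angles nearest the present ones, or None.
- sensors.read_state(): the state.
- optics.grab_frame(name): name is "scene" or "top" or "wrist"; returns (picture, depth): 420x560x3 uint8, red, green, blue; 420x560 float32, mm along the optical axis (not along the pixel's ray), 0 where there is no reading.
- optics.camera_params(name): a dict with "mtx" (3x3 intrinsics, pixels), "R" (3x3) and "t" (3): a world point X has camera coordinates R X + t; the wrist camera has in their place "T_tool_cam" (4x4, takes a point from camera to tool coordinates, whose origin is the TCP and whose axes are the flange's). Camera axes: x right, y down, z forward; pixel columns grow to the right and rows downward; lengths in mm; the calibration is good to about 2 mm. The wrist camera is an equidistant fisheye: a pixel r from the principal point sees the ray r / f radians off the axis. A picture is of the moment at which its call begins: read the wrist's pose just before it. camera_params takes no time and is no camera call.
A pose or a line that the arm cannot do raises ctrl.MotionError and nothing moves.
- ctrl.finish_job(): hands the job in; it is judged then, once.
The state is a dict: "t": time; "q": joint angles; "qvel": joint speeds; "tau": joint torques, N m; "eef_pos": TCP position; "eef_rot": TCP orientation; "force": force on the tool from outside, world axes, zero at the start; "wrist_torque": the same for the moment, N m; "grip_width": finger opening in mm; "grasp_force": force on a finger pad.
Only numpy, scipy, OpenCV 4.12 (cv2) and the standard library are available. Lean on these libraries where they do the work, as an engineer would, in place of code of your own. Each camera call takes 0.05 s, during which the arm holds its last target. There are 200 camera calls.

## Working session

There is one attempt and no reset: what is moved stays moved. The work goes in short steps, each a Python script; the robot and the scene stay as the last script left them, time stands still between calls to the robot, and variables do not carry over. Pictures are saved under pics/ and viewed, at most 14 in all, crops included, and the job is handed in when it is done.

```bash
ls; mkdir -p pics; python3 - <<'E'
from plant import ctrl,sensors,optics
import cv2,numpy as np
for n in("top","scene"):
    p,d=optics.grab_frame(n); cv2.imwrite(f"pics/{n}0.png",p[:,:,::-1]); np.savez(f"{n}0.npz",p=p,d=d)
    print(n,optics.camera_params(n))
print(sensors.read_state()["t"],ctrl.tcp_to_tips)
E
```

```text
pics
top {'mtx': array([[506.79050565,   0.        , 280.70734175],
       [  0.        , 506.79050565, 213.49019217],
       [  0.        ,   0.        ,   1.        ]]), 'R': array([[ 0.01715715, -0.99982929,  0.0068573 ],
       [-0.99784484, -0.01755673, -0.06322529],
       [ 0.06333489, -0.00575776, -0.99797572]]), 't': array([  12.47015492,  527.89360629, 1381.27804875])}
scene {'mtx': array([[383.23871121,   0.        , 272.44776043],
       [  0.        , 383.23871121, 207.62062083],
       [  0.        ,   0.        ,   1.        ]]), 'R': array([[ 0.48929243, -0.87199972,  0.01447094],
       [-0.67792338, -0.39072695, -0.62269763],
       [ 0.54864635,  0.29487105, -0.78232874]]), 't': array([-243.25685208,  399.97530649,  730.83818665])}
0.1 25.0
```

View pics/top0.png

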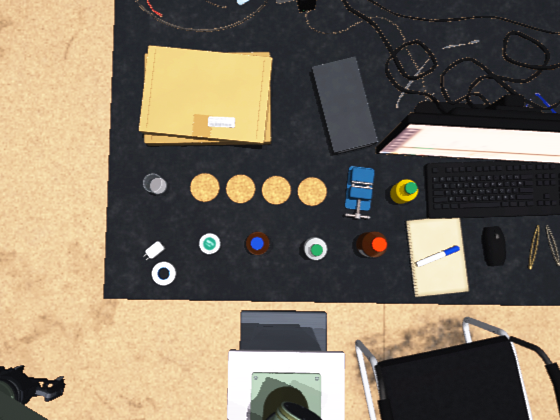

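View pics/scene0.png

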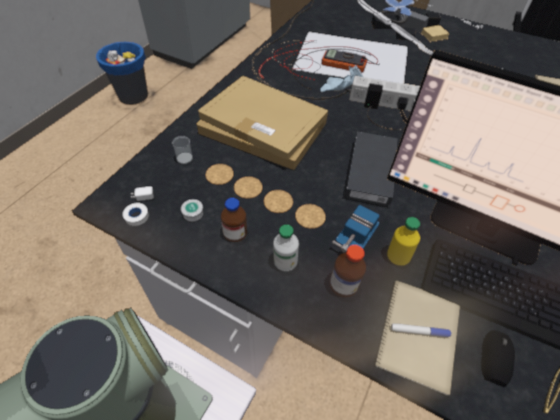

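Top view:
- The vice is at (360,192), beyond the right end, so it is next to coaster 4. The coasters are at (205,187), (240,188), (276,190) and (312,191). The beaker is at (154,184).
- Candidates for the white bottle are the green cap on white at (316,250) and the green cap on yellow at (404,190). I choose the first.
- Candidates for the tin are the green label at (209,243) and the tape with a hole at (163,273). I choose the first.
- The tall bottle has the red cap at (379,244) and the short bottle the blue cap at (257,243).

Assignment: tall→4, white→3, short→2, tin→1.

```bash
cat >h.py <<'E'
import numpy as np,cv2
from plant import ctrl,sensors,optics
H=dict(tall=150,white=140,short=125,tin=27,coaster=3)
def hue(p,lo,hi,s=90,v=50):
    h=cv2.cvtColor(p,cv2.COLOR_RGB2HSV); return cv2.inRange(h,(lo,s,v),(hi,255,255))
def blobs(m,amin=40,amax=4000):
    n,l,st,c=cv2.connectedComponentsWithStats(m)
    return [(c[i],st[i]) for i in range(1,n) if amin<st[i,4]<amax]
def ray(cam,uv,z):
    P=optics.camera_params(cam); d=P["R"].T@np.linalg.solve(P["mtx"],[uv[0],uv[1],1.]); o=-P["R"].T@P["t"]
    return o+d*(z-o[2])/d[2]
def pix(cam,X):
    P=optics.camera_params(cam); c=P["mtx"]@(P["R"]@np.array(X,float)+P["t"]); return c[:2]/c[2]
E
python3 - <<'E'
from h import *
for cam in("top","scene"):
    p=np.load(cam+"0.npz")["p"]; d=np.load(cam+"0.npz")["d"]
    print(cam)
    for nm,lo,hi,z,s,v in(("red",0,9,150,180,150),("green",65,90,140,100,50),("green",65,90,27,100,50),("blue",112,125,125,150,90),("cork",10,22,3,80,120)):
        for c,st in blobs(hue(p,lo,hi,s,v),25,900):
            X=ray(cam,c,z)
            if 200<X[0]<800 and abs(X[1])<500: print(nm,z,c.round(1),st[2:],X.round(1),"depth",d[int(c[1]),int(c[0])])
p=np.load("top0.npz")["p"]; cv2.imwrite("pics/crop.png",cv2.resize(p[165:290,140:430,::-1],None,fx=2.7,fy=2.7,interpolation=2))
for n in("top","scene"):
    pass
E
```

```text
top
red 150 [379.  243.9] [ 15  15 177] [ 447.6 -223.5  150. ] depth 1261.2036
green 140 [410.7 187.5] [ 13  11 104] [ 591.4 -305.   140. ] depth 1277.6549
green 140 [209.1 243.4] [ 13  13 106] [441.6 200.2 140. ] depth 1379.065
green 140 [316.3 249.6] [ 12  12 107] [430.7 -68.4 140. ] depth 1271.4434
green 27 [410.7 187.5] [ 13  11 104] [ 604.9 -334.7   27. ] depth 1277.6549
green 27 [209.1 243.4] [ 13  13 106] [441.9 215.4  27. ] depth 1379.065
green 27 [316.3 249.6] [ 12  12 107] [429.9 -77.1  27. ] depth 1271.4434
blue 125 [256.6 243.1] [ 13  13 107] [444.6  82.1 125. ] depth 1289.946
blue 125 [451.5 249.6] [15  9 49] [ 436.5 -412.9  125. ] depth 1380.6393
cork 3 [199.  127.2] [ 58  27 505] [767.7 255.5   3. ] depth 1357.2656
cork 3 [171.4 139.5] [ 76   9 377] [731.3 332.1   3. ] depth 1386.7587
cork 3 [204.3 186.9] [ 30  29 650] [599.1 236.3   3. ] depth 1413.4653
cork 3 [240.1 188.3] [ 30  28 640] [597.  136.1   3. ] depth 1417.0784
cork 3 [275.9 189.6] [ 29  29 643] [595.1  36.1   3. ] depth 1413.5441
cork 3 [311.7 190.9] [ 29  29 636] [593.1 -64.    3. ] depth 1412.5839
scene
[... 239 characters left out ...]
9 230.4] [ 15  14 158] [428.4 -69.8 140. ] depth 838.6418
green 27 [190.6 207.4] [11  9 53] [440.7 217.6  27. ] depth 1012.90204
green 27 [412.2 222.6] [ 15  12 146] [ 686.2 -309.6   27. ] depth 858.1371
green 27 [285.9 230.4] [ 15  14 158] [501.  -36.5  27. ] depth 838.6418
blue 125 [232.1 204.1] [14 12 41] [441.7  79.3 125. ] depth 899.24475
cork 3 [218.4 130.2] [ 55  25 223] [758.2 348.3   3. ] depth 1193.2694
cork 3 [219.  173.6] [ 27  20 441] [598.2 236.8   3. ] depth 1125.4957
cork 3 [247.6 187. ] [ 28  21 480] [595.5 136.7   3. ] depth 1103.5167
cork 3 [278.  200.8] [ 29  23 518] [594.   36.7   3. ] depth 1067.4282
cork 3 [309.9 215.6] [ 30  24 566] [591.6 -63.    3. ] depth 1032.3456
```

View pics/crop.png

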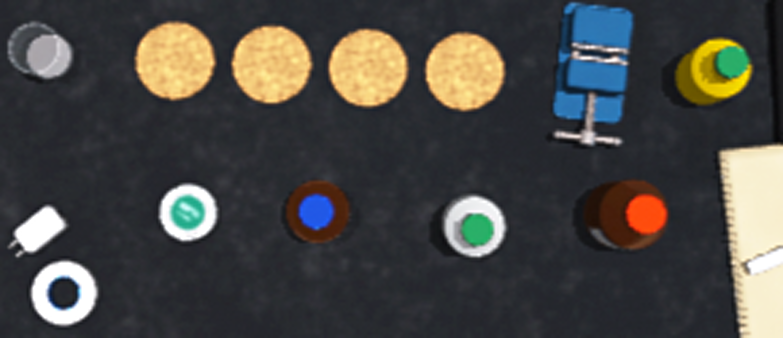

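The crop confirms the choices. The tin has a solid green label, and the tape with the dark hole is at crop (63,293). The white bottle is distinct from the yellow one at crop (712,70). Both views agree within about 2 mm, and the coaster spacing comes out at 100 mm. I'll start with the tin, gripping with the jaws closing along x.

```bash
cat >>h.py <<'E'
R=np.array([[0,1,0],[1,0,0],[0,0,-1.]])
OBJ=dict(tin=((441.5,216),(598.6,236.5),30,85,35),   # xy, target, TCP z at grip, pre-open, force
 short=((444,81.5),(596.3,136.4),113-2+25,65,60),
 white=((430.2,-68.8),(594.5,36.4),127-2+25,62,50),
 tall=((446.8,-223.2),(592.4,-63.6),136-2+25,67,70))
def say(k):
    s=sensors.read_state(); print(k,"t%.1f"%s["t"],"p",np.round(s["eef_pos"],1),"w%.1f f%.1f"%(s["grip_width"],s["grasp_force"]),"F",np.round(s["force"],1)); return s
def pick(n):
    (x,y),_,z,o,f=OBJ[n]
    up=z+75 if n=="tin" else z+50
    ctrl.move_ptp([x,y,up],R); ctrl.gripper_to(o)
    ctrl.move_l([x,y,z+15],vel=150)
    hit=ctrl.move_l([x,y,z],vel=50,threshold=6)
    print("hit",hit); ctrl.gripper_to(0,f); say("gripped "+n)
def place(n):
    _,(x,y),z,o,f=OBJ[n]; p=sensors.read_state()["eef_pos"]; zg=p[2]
    ctrl.move_l([p[0],p[1],zg+5],vel=40); ctrl.move_l([p[0],p[1],zg+75],vel=150)
    say("lifted"); ctrl.move_l([x,y,zg+75],vel=130); ctrl.move_l([x,y,zg+10],vel=90); ctrl.hold(.3); say("above")
    hit=ctrl.move_l([x,y,zg-1],vel=12,threshold=2.5); s=say("down %s"%hit)
    w=s["grip_width"]; ctrl.hold(.2); ctrl.gripper_to(min(85,w+24)); 
    q=sensors.read_state()["eef_pos"]; ctrl.move_l([q[0],q[1],q[2]+60],vel=100); say("released")
E
python3 - <<'E'
from h import *
print(optics.camera_params("wrist")["T_tool_cam"].round(2).tolist())
for n,(a,b,z,o,f) in OBJ.items():
    for p in(a,b):
        print(n,p,[None if q is None else np.round(q,2) for q in(ctrl.solve_ik([*p,z],R),ctrl.solve_ik([*p,z+75],R))])
pick("tin")
E
```

```text
[[0.0, -0.96, -0.27, 68.83], [1.0, 0.0, -0.0, -1.11], [0.0, -0.27, 0.96, -117.6], [0.0, 0.0, 0.0, 1.0]]
tin (441.5, 216) [array([ 0.28,  0.35,  1.9 , -0.  ,  0.89,  0.28]), array([ 0.28,  0.22,  1.88, -0.  ,  1.05,  0.28])]
tin (598.6, 236.5) [array([ 0.24,  0.6 ,  1.51, -0.  ,  1.03,  0.24]), array([ 0.24,  0.5 ,  1.48, -0.  ,  1.16,  0.24])]
short (444, 81.5) [array([-0.01,  0.09,  1.95, -0.  ,  1.1 , -0.01]), array([-0.01, -0.02,  1.88, -0.  ,  1.28, -0.01])]
short (596.3, 136.4) [array([ 0.08,  0.4 ,  1.55, -0.  ,  1.19,  0.08]), array([ 0.08,  0.32,  1.49, -0.  ,  1.33,  0.08])]
white (430.2, -68.8) [array([-0.36,  0.03,  1.98, -0.  ,  1.13, -0.36]), array([-0.36, -0.07,  1.9 , -0.  ,  1.31, -0.36])]
white (594.5, 36.4) [array([-0.08,  0.35,  1.59, -0.  ,  1.2 , -0.08]), array([-0.08,  0.28,  1.52, -0.  ,  1.34, -0.08])]
tall (446.8, -223.2) [array([-0.64,  0.15,  1.82, -0.  ,  1.17, -0.64]), array([-0.64,  0.07,  1.75, -0.  ,  1.33, -0.64])]
tall (592.4, -63.6) [array([-0.25,  0.34,  1.58, -0.  ,  1.22, -0.25]), array([-0.25,  0.27,  1.51, -0.  ,  1.36, -0.25])]
hit False
gripped tin t3.5 p [441.9 216.1  30.7] w53.2 f36.6 F [-1.9 -0.6  5.4]
```

```bash
python3 - <<'E'
from h import *
place("tin")
E
```

```text
lifted t4.4 p [441.3 216.  105.2] w53.0 f36.7 F [ 0.6  0.3 -0.2]
above t6.9 p [599.  236.6  41.4] w52.9 f36.7 F [ 0.5  0.1 -0.1]
down True t7.5 p [598.5 236.5  33.7] w52.8 f37.0 F [-0.8 -0.1  4.4]
released t8.8 p [596.6 236.1  91.9] w76.7 f0.0 F [-0.1 -0.2  0.1]
```

```bash
python3 - <<'E'
from h import *
p=sensors.read_state()["eef_pos"]; ctrl.move_l([p[0],p[1],200],vel=200)
pick("short")
s=sensors.read_state()
if s["grip_width"]>28: place("short")
p,d=optics.grab_frame("top"); cv2.imwrite("pics/top1.png",p[:,:,::-1])
E
```

```text
hit False
gripped short t11.9 p [444.8  81.5 136.7] w29.5 f59.0 F [1.2 0.1 3.5]
lifted t12.8 p [444.   81.5 210.9] w29.5 f59.5 F [-0.9  0.3 -3.3]
above t15.4 p [596.7 136.5 147.4] w29.8 f59.5 F [ 0.1 -0.1 -3.9]
down True t16.0 p [596.4 136.3 139.7] w29.7 f60.2 F [ 0.6 -0.5  3.8]
released t17.3 p [593.6 136.2 196.6] w53.8 f0.0 F [ 0.5  0.  -0.5]
```

View pics/top1.png

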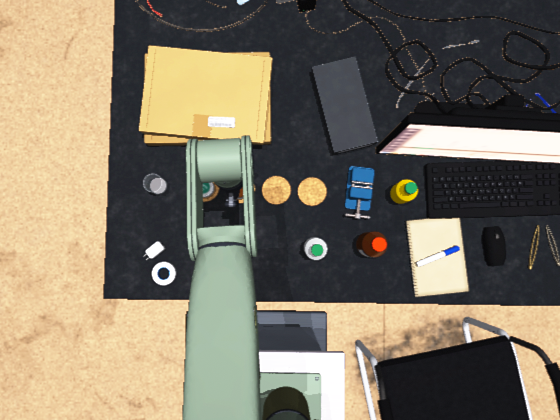

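The arm hides the placed pair at (207,188) and (240,190). The force readings are consistent: it carried 3.3 N and made contact at +3 mm. On to the white bottle.

```bash
python3 - <<'E'
from h import *
p=sensors.read_state()["eef_pos"]; ctrl.move_l([p[0],p[1],225],vel=200)
pick("white")
if sensors.read_state()["grip_width"]>25: place("white")
E
```

```text
hit False
gripped white t20.2 p [430.7 -69.  150.6] w27.3 f49.3 F [0.2 0.2 2.8]
lifted t21.1 p [430.1 -68.8 224.8] w27.6 f49.4 F [ 0.1  1.  -2.3]
above t23.9 p [594.9  36.4 161.2] w27.4 f49.4 F [-0.5 -0.2 -1.5]
down True t24.5 p [594.6  36.3 153.6] w27.3 f50.0 F [-0.4 -0.1  4.4]
released t25.8 p [592.2  36.6 210.8] w51.2 f0.0 F [-0.1  0.3 -0. ]
```

```bash
python3 - <<'E'
from h import *
p=sensors.read_state()["eef_pos"]; ctrl.move_l([p[0],p[1],240],vel=200)
pick("tall")
if sensors.read_state()["grip_width"]>29: place("tall")
p=sensors.read_state()["eef_pos"]; ctrl.move_l([p[0],p[1],260],vel=200)
ctrl.set_joints([-1.3,0.0,1.6,0,1.393,-.15])
for n in("top","scene"):
    p,d=optics.grab_frame(n); cv2.imwrite(f"pics/{n}2.png",p[:,:,::-1]); np.savez(n+"2.npz",p=p,d=d)
for cam in("top","scene"):
    p=np.load(cam+"2.npz")["p"]
    for nm,lo,hi,z,s,v in(("red",0,9,153,180,150),("green",65,90,143,100,50),("green",65,90,30,100,50),("blue",112,125,128,150,90)):
        for c,st in blobs(hue(p,lo,hi,s,v),25,900):
            X=ray(cam,c,z)
            if 560<X[0]<640 and -90<X[1]<280: print(cam,nm,z,st[4],X.round(1))
E
```

```text
hit False
gripped tall t28.8 p [ 447.5 -223.6  159.8] w32.5 f69.7 F [1.2 0.3 2.2]
lifted t29.7 p [ 446.9 -223.2  234. ] w32.5 f69.8 F [ 0.2  0.1 -3.5]
above t32.7 p [592.8 -63.7 170.5] w32.5 f69.8 F [-0.   0.3 -3.7]
down True t33.3 p [592.4 -63.6 162.8] w32.5 f70.7 F [0.7 0.9 4.6]
released t34.6 p [589.8 -63.  219.6] w56.7 f0.0 F [-0.8  0.6  0.3]
top red 153 176 [592.1 -63.2 153. ]
top green 143 99 [594.   35.5 143. ]
top green 143 103 [583.6 219.2 143. ]
top green 30 99 [607.8  36.   30. ]
top green 30 103 [596.4 236.   30. ]
top blue 128 39 [595.3 136.4 128. ]
```

View pics/top2.png

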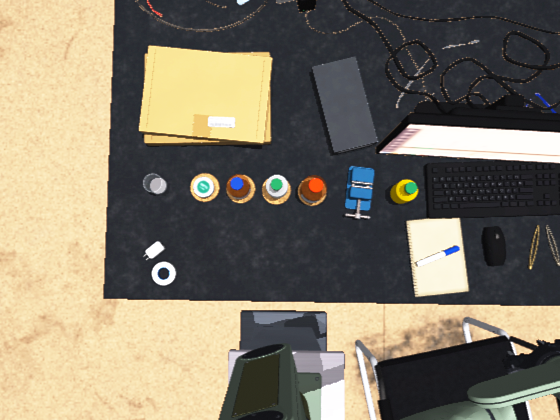

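View pics/scene2.png

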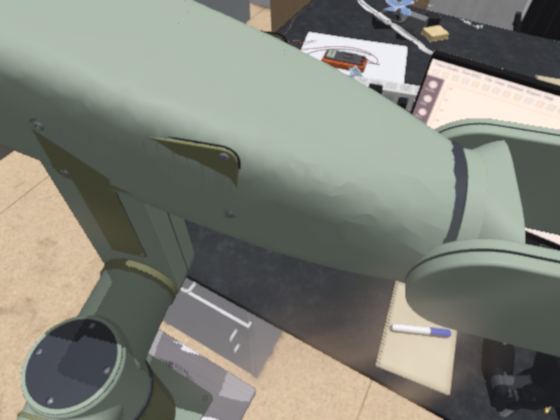

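The top view shows the tin, short, white and tall bottles upright on the coasters at (204,187), (239,187), (276,188) and (313,188). The tall one is next to the vice. Each is within about 3 mm of its coaster's centre, and the beaker is unmoved at (154,184). In the scene view the arm hides the row.

```bash
python3 - <<'E'
from h import *
say("end"); print(ctrl.finish_job())
E
```

```text
end t37.1 p [ 228.2 -496.6  341. ] w56.5 f0.0 F [-0.4 -1.3 -0.7]
the job is handed in; nothing more can be done
None
```

The job is handed in at 37.1 s: tall, white, short and tin stand upright on coasters 4 to 1, tallest next to the vice, each within about 3 mm of centre in the last top view, with the beaker unmoved.

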